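# Ready the bench splitter: catch drawer out, gap dial five clicks

## Task

Get the leather splitter ready for use: pull its catch drawer all the way out to its stop, and turn the gap dial on top clockwise (seen from above) exactly five clicks from the closed stop where it now stands, leaving it resting in the fifth click. Do not disturb the bottle, the jar or the mallet on the bench.

Things in the scene. Friction and masses are not known exactly. Their poses are not given: they have to be found in the camera images.
- splitter: Grey bench leather splitter, bolted down: a low box 300 mm (x) by 200 mm (y) by 75 mm high; origin at the centre of its underside. Its -x end, 150 mm from the origin, holds the drawer and looks roughly to the robot's right. On top: the blade head (cheeks and rollers, x +87 to +143 mm, 55 mm tall) and, about 40 mm from the origin towards the drawer end, the dial.
- drawer (a joint): How far the catch drawer is pulled out, in m: 0 is shut, 0.11 is its stop (all the way out). It slides along the splitter's -x, starts shut or a little open, runs easily (about 1 N) and stays where it is left.
- drawer_handle (a point): Middle of the drawer's handle: a level steel bar 10 mm thick, 110 mm long along the splitter's y, its centre line 52 mm above the bench and 45 mm out from the drawer front (40 mm clear behind the bar), free to hook or pinch from above. The drawer front's top is 66 mm above the bench, the splitter's 75 mm. Axes as the splitter's; moves with the drawer.
- dial_housing: Fixed round aluminium housing under the dial, on the splitter's top: 112 mm across, 14 mm tall (top 89 mm above the bench), with ten black ticks, one for each click; the pointer starts over the longest. Origin under its centre, on the splitter's top.
- dial (a joint): Angle of the gap dial in rad, growing clockwise seen from above. 0 is the closed stop, where it starts; a click stop every 0.5236 (30 degrees), so the fifth click is 2.618; a second stop at 4.712. A sprung ball draws it into each click from about half a click either side; between clicks it takes up to about 0.2 N m (5 N pushed 40 mm from the axis).
- dial_axis (a point): On the dial's axis, at the top of its black wing handle, 125 mm above the bench: an upright bar 100 mm long (50 either side of the axis), 14 thick, 30 tall, its lower edge 6 mm above the housing, on a disc 48 mm across. The wing lies along this point's x; its end with the white line (the pointer) is towards -x. z is up. Turns with the dial. Either end can be pushed round.
- dial_pointer (a point): The pointer end of the wing, 50 mm from the axis, at its top edge (125 mm above the bench). Turns with the dial.
- bottle: Bystander: amber bottle, 52 mm across, 115 mm tall, standing; origin under its middle.
- jar: Bystander: white jar, 64 mm across, 75 mm tall, standing; origin under its middle.
- mallet: Bystander: mallet with wooden handle, lying along its own x (from -120 mm at the handle's end to +90 mm at the white head), 85 mm wide at the head, 44 mm tall; origin on the bench under it.

How it is judged:
By the outcome, as a careful person would: the job done as asked, in the order asked, and still so for the second after the job is handed in, with the robot touching nothing.
It also fails if it takes over 54 s, if anything falls off the work surface, if the arm or the gripper's body presses on something with over 40 N, if the wrist force passes 120 N, or if a joint passes its speed limit or range.

## Robot

A 6-joint arm with a two-finger parallel gripper is mounted at the origin on the work surface. World frame = base frame: x ahead of the robot, y to its left, z up, the work surface at z = 0. Lengths are in m, angles in rad, forces in N, time in s.
With the tool pointing down it reaches from about 0.275 to 0.825 m from the base axis. Payload 4.9 kg.
Tool frame: the origin (TCP) lies midway between the tips of the shut fingers; the grasp point (between the pads) lies 19 mm behind it (grip_point_offset is the distance from the TCP to the grasp point, in m); z points along the fingers, x is the direction in which the jaws open and shut, and the axes are right-handed (so a half turn about z gives the same grasp; the last joint's range is limited). The gripper opens to 85 mm and grips with 20 to 120 N. Pads are 22 mm wide; open, the fingers measure 114 mm over their backs; the gripper's body (76 mm by 85 mm) begins 54 mm behind the grasp point. The pads swing forward as they close: fully open they stand 13 mm farther back than shut.
Start: joints at [-1.371, 0.326, -0.193, 1.052, 0, 1.437], TCP at [0.18, -0.52, 0.21] pointing down, gripper open.
Joint ranges: [-2.65, 2.65], [-0.97, 1.79], [-1.3, 1.35], [-1.93, 2.1], [-1.47, 1.37], [-3.14, 3.14]. Speed limits (rad/s): [2.57, 2.57, 3.14, 3.14, 3.14, 3.14].

## Interface

Orientations are given as a rotation vector (axis times angle).
In Python, from cell import * gives the robot as it stands. Calls block until the motion is done:
- movep(position, orientation): joint-space move of the TCP to a pose.
- move_l(position, velocity=0.15, rot=None, until_force=None): straight line of the TCP; rot=None keeps the orientation; velocity is the mean speed in m/s. With until_force (N) it stops when the force on the tool has changed by that much, and returns True; else False.
- set_joints(angles): joint-space move.
- let_go() and grab(newtons=None): open the fingers fully, or close them until they stop; newtons is the grip in N (None keeps the last).
- sleep(seconds).
- ik(position, orientation): joint angles nearest the present ones, or None.
- get_state(): the state.
- grab_frame(name): name is "side" or "top"; returns a dict with "img" (400x640x3 uint8, red, green, blue), "fx", "fy", "cx", "cy" (pixels), "k1" (the pictures are not rectified: a ray, as slopes to the right and down, at radius r is drawn at 1 + k1 r^2 times it, then the intrinsics apply), "cam_to_world" (4x4, takes a point from camera to world coordinates). Camera axes: x right, y down, z forward; pixel columns grow to the right and rows downward; lengths in m; the calibration is good to about 2 mm. A picture is of the moment at which its call begins. There is no depth.
A pose or a line that the arm cannot do raises MotionError and nothing moves.
- sign_off(): hands the job in, once; it reports no verdict.
Trained networks look in the newest picture that a camera, given by its name, has taken for a name from the list of things; names that differ only in an ending like _2 or _b are one class to them, and where a whole thing is asked for, a point or a joint stands for the part that bears it (a point fixed in the world has none). Each returns a list of dicts, best first, with "score" (0 to 1); they miss things now and then, are a little off and sometimes report something else, mostly with a low value. They report only what shows in the picture. A call takes as long as a camera call.
- spot_in(camera, name): "centre" ([column, row] in pixels, amid what is visible of it).
- silhouettes(camera, name): "mask" (400x640 bool, what is visible of it) and "centre" ([column, row] in pixels, amid what is visible of it).
- tip_of(camera, name): "centre" ([column, row] in pixels: a listed point, or the origin of a listed thing).
The state is a dict: "clock": time; "q": joint angles; "joint_velocities": joint speeds; "tau": joint torques, N m; "position": TCP position; "eef_rot": TCP orientation; "contact_force": force on the tool from outside, world axes, zero at the start; "wrist_torque": the same for the moment, N m; "finger_gap": opening from 0.0 (shut) to 1.0 (fully open).
Only numpy, scipy, OpenCV 4.12 (cv2) and the standard library are available. Lean on these libraries where they do the work, as an engineer would, in place of code of your own. Each camera call takes 0.05 s, during which the arm holds its last target.

## Working session

There is one attempt and no reset: what is moved stays moved. The work goes in short steps, each a Python script; the robot and the scene stay as the last script left them, time stands still between calls to the robot, and variables do not carry over. Pictures are saved under pics/ and viewed, and the job is handed in when it is done.

```bash
mkdir -p pics; ls; cat > h.py <<'E'
from cell import *
import numpy as np, cv2
def save(cam,name):
    f=grab_frame(cam); cv2.imwrite('pics/'+name,f['img'][:,:,::-1]); return f
def ray(f,px):
    d=np.array([(px[0]-f['cx'])/f['fx'],(px[1]-f['cy'])/f['fy']])
    u=d.copy()
    for _ in range(30): u=d/(1+f['k1']*(u@u))
    M=np.array(f['cam_to_world']); return M[:3,3],M[:3,:3]@np.array([u[0],u[1],1])
def atz(f,px,z):
    o,d=ray(f,px); return o+d*(z-o[2])/d[2]
def proj(f,p):
    M=np.array(f['cam_to_world']); c=M[:3,:3].T@(np.array(p)-M[:3,3]); u=c[:2]/c[2]; u=u*(1+f['k1']*(u@u))
    return np.array([u[0]*f['fx']+f['cx'],u[1]*f['fy']+f['cy']])
E
python3 - <<'E'
from h import *
np.set_printoptions(precision=4,suppress=True)
Z=dict(splitter=0,drawer_handle=.052,dial_housing=.075,dial_axis=.125,dial_pointer=.125,bottle=0,jar=0,mallet=0)
for cam in ('top','side'):
    f=save(cam,cam+'0.png'); print(cam,np.array(f['cam_to_world']))
    for n,z in Z.items():
        for r in tip_of(cam,n)[:2]: print(n,round(r['score'],2),np.round(r['centre'],1),atz(f,r['centre'],z))
s=get_state();print(s['clock'],s['position'],s['eef_rot'],s['contact_force'])
E
```

```text
pics
top [[ 0.0431 -0.978   0.204   0.4365]
 [-0.9991 -0.0434  0.0029 -0.1747]
 [ 0.006  -0.204  -0.979   1.1417]
 [ 0.      0.      0.      1.    ]]
splitter 0.85 [218.3 236. ] [0.5637 0.0839 0.    ]
drawer_handle 0.84 [301.3 232.8] [ 0.5744 -0.1236  0.052 ]
dial_housing 0.96 [222.2 226. ] [0.579  0.0599 0.075 ]
dial_axis 0.59 [221.3 221.6] [0.5821 0.0517 0.125 ]
dial_axis 0.34 [215.6 240.3] [0.54   0.0608 0.125 ]
dial_pointer 0.62 [243.5 220.7] [0.5863 0.0025 0.125 ]
bottle 0.8 [211.1 150.2] [0.784  0.1224 0.    ]
jar 0.89 [253.5 151.6] [0.7848 0.0126 0.    ]
mallet 0.62 [437.4 226.7] [ 0.6108 -0.4593  0.    ]
mallet 0.6 [209.4 150.5] [0.783  0.1267 0.    ]
side [[-0.9953 -0.0598  0.0764  0.571 ]
 [-0.0959  0.4848 -0.8694  0.618 ]
 [ 0.015  -0.8726 -0.4882  0.5333]
 [ 0.      0.      0.      1.    ]]
splitter 0.56 [345.4 303.9] [0.5523 0.0972 0.    ]
drawer_handle 0.67 [335.9 216.3] [ 0.5821 -0.1191  0.052 ]
dial_housing 0.69 [335.4 256. ] [0.5765 0.0513 0.075 ]
dial_axis 0.6 [330.8 234.8] [0.5869 0.0543 0.125 ]
dial_pointer 0.71 [331.3 221.5] [0.5883 0.0116 0.125 ]
bottle 0.92 [221.  307.6] [0.7793 0.133  0.    ]
jar 0.87 [233.8 264.8] [0.7881 0.0128 0.    ]
mallet 0.77 [329.6 168.3] [ 0.6151 -0.4712  0.    ]
0.9 [ 0.1802 -0.5196  0.2096] [-2.5596  1.8216 -0.    ] [ 0.2663  0.2368 -1.3191]
```

View pics/top0.png

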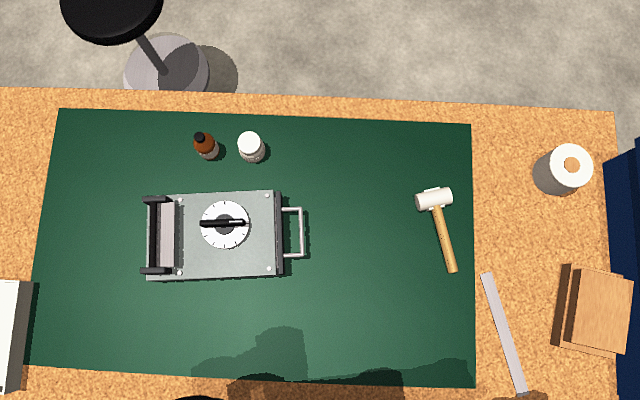

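View pics/side0.png

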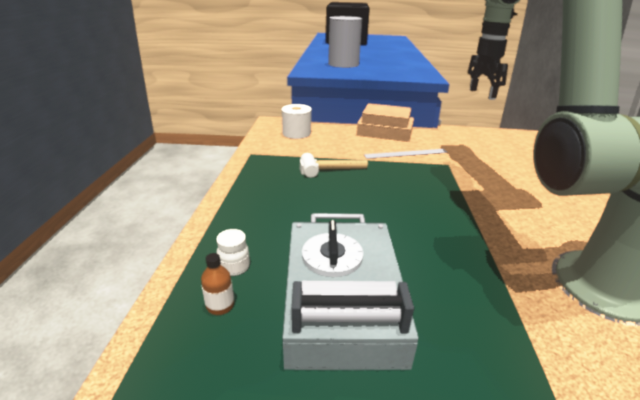

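```bash
python3 - <<'E'
from h import *
im=cv2.imread('pics/top0.png')[180:290,130:320]; cv2.imwrite('pics/c0.png',cv2.resize(im,None,fx=4.2,fy=4.2,interpolation=cv2.INTER_CUBIC))
E
```

```text
(no output)
```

View pics/c0.png

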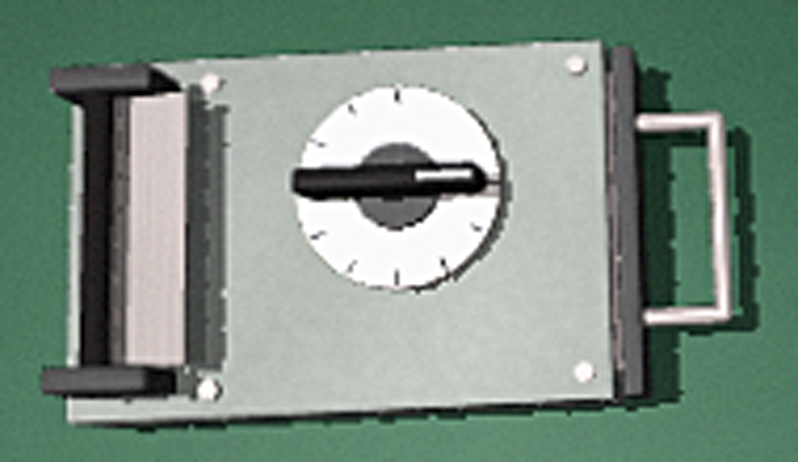

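```bash
python3 - <<'E'
from h import *
np.set_printoptions(precision=4,suppress=True)
f=grab_frame('top')
P=lambda x,y,z: atz(f,(x/4.2+130,y/4.2+180),z)
a,b=P(601,42,.075),P(614,398,.075); print('edge',a,b,np.degrees(np.arctan2(*(a-b)[1::-1])))
a,b=P(716,117,.057),P(726,317,.057); print('bar',a,b,(a+b)/2,np.degrees(np.arctan2(*(a-b)[1::-1])),np.linalg.norm(a-b))
for q in [(576,65),(584,371),(211,84),(208,389)]: print('screw',P(*q,.077))
print('hous',P(399,187,.089)); print('wing',P(293,182,.125),P(488,178,.125))
print('far corner',P(68,421,.075))
for h in ((399,187),):pass
g=grab_frame('side');save('side','s1.png')
im=cv2.imread('pics/s1.png')[200:370,270:430]; cv2.imwrite('pics/c1.png',cv2.resize(im,None,fx=3.5,fy=3.5,interpolation=cv2.INTER_CUBIC))
E
```

```text
edge [ 0.6698 -0.0529  0.075 ] [ 0.473  -0.0726  0.075 ] 5.705227257531436
bar [ 0.6332 -0.1187  0.057 ] [ 0.5209 -0.1302  0.057 ] [ 0.577  -0.1245  0.057 ] 5.825168524515136 0.11292339485690049
screw [ 0.6556 -0.0401  0.077 ]
screw [ 0.4867 -0.0556  0.077 ]
screw [0.6356 0.164  0.077 ]
screw [0.4671 0.1484 0.077 ]
hous [0.5809 0.0506 0.089 ]
wing [0.576  0.0994 0.125 ] [ 0.5828 -0.0038  0.125 ]
far corner [0.446  0.2244 0.075 ]
```

View pics/c1.png

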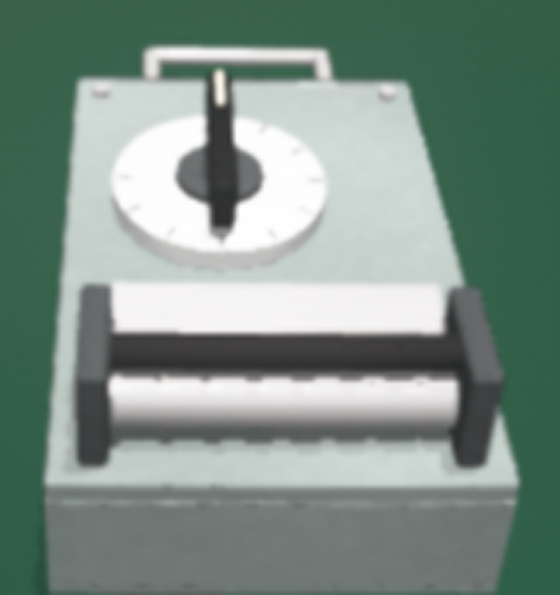

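```bash
cat >> h.py <<'E'
from scipy.spatial.transform import Rotation as R
np.set_printoptions(precision=4,suppress=True)
def down(deg):
    c,s=np.cos(np.radians(deg)),np.sin(np.radians(deg))
    return R.from_matrix(np.array([[c,s,0],[s,-c,0],[0,0,-1]])).as_rotvec()
OUT=np.array([.0996,-.995,0]); BAR=np.array([.577,-.1242,.052]); DIAL=np.array([.581,.0503,0])
def st(t=''):
    s=get_state(); print(t,round(s['clock'],2),s['position'],'F',s['contact_force'],'gap',round(s['finger_gap'],3),'q6',round(s['q'][5],3)); return s
E
python3 - <<'E'
from h import *
grab(30); p=BAR-.025*OUT; p[2]=.17
for d in (5.7,185.7): print(d,ik(p,down(d)))
d=min((5.7,185.7),key=lambda d:abs(ik(p,down(d))[5]-get_state()['q'][5]))
movep(p,down(d)); st('above')
p[2]=.036; print(move_l(p,.12,until_force=8)); st('down')
save('side','s2.png'); save('top','t2.png')
E
```

```text
5.7 [-0.2978  0.4148 -0.1655  0.9905 -0.      1.1735]
185.7 [-0.2978  0.4148 -0.1655  0.9905 -0.     -1.968 ]
above 3.89 [ 0.5744 -0.1003  0.1701] F [-0.4233 -0.7278  0.579 ] gap 0.001 q6 1.174
False
down 5.16 [ 0.5752 -0.0995  0.0368] F [ 0.3477 -0.1108  0.1021] gap -0.001 q6 1.174
```

```bash
python3 - <<'E'
import cv2,numpy as np
a=cv2.imread('pics/s2.png')[130:330,250:450]; b=cv2.imread('pics/t2.png')[150:300,180:380]
cv2.imwrite('pics/c2.png',np.hstack([cv2.resize(a,(400,400)),cv2.resize(b,(400,300))[[*range(300)]+[0]*100]]))
E
```

```text
(no output)
```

View pics/c2.png

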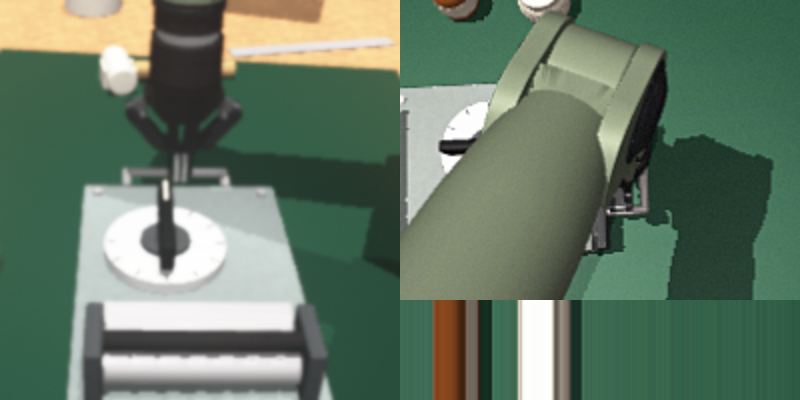

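The shut fingers stand between the drawer front and the bar (side crop, about (180,180)), with no contact. Next I pull.

```bash
python3 - <<'E'
from h import *
p0=get_state()['position']; p=np.array(p0)+.08*OUT
print(move_l(p,.1,until_force=10)); st('80')
p=np.array(p0)+.14*OUT; print(move_l(p,.04,until_force=10)); s=st('stop')
print('travel',(np.array(s['position'])-p0)@OUT)
E
```

```text
False
80 6.21 [ 0.5829 -0.1787  0.0367] F [-0.3896 -0.4685 -0.1102] gap -0.003 q6 1.052
False
stop 7.86 [ 0.5892 -0.2386  0.0369] F [-0.6666 -0.441   0.3059] gap -0.001 q6 0.97
travel 0.13973742969956074
```

```bash
python3 - <<'E'
from h import *
a=save('side','s3.png')['img']; b=save('top','t3.png')['img']
a=a[130:330,250:450,::-1]; b=b[150:300,220:420,::-1]
cv2.imwrite('pics/c3.png',np.hstack([cv2.resize(a,(400,400)),cv2.resize(b,(400,400))]))
E
```

```text
(no output)
```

View pics/c3.png

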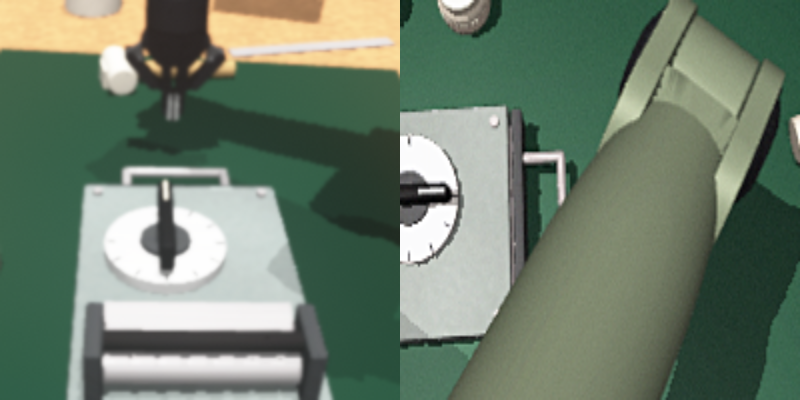

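```bash
python3 - <<'E'
from h import *
f=grab_frame('side'); s=get_state(); p=np.array(s['position']); print(proj(f,p),proj(f,[.5752,-.0995,.0368]),proj(f,[.5752,-.0995,.08]),proj(f,[.577,-.124,.052]), R.from_rotvec(s['eef_rot']).as_matrix())
E
```

```text
[334.9429 195.6191] [338.2847 226.9082] [339.2275 210.7015] [338.2354 215.2819] [[ 0.995   0.0996  0.    ]
 [ 0.0996 -0.995   0.    ]
 [ 0.     -0.     -1.    ]]
```

View pics/s2.png

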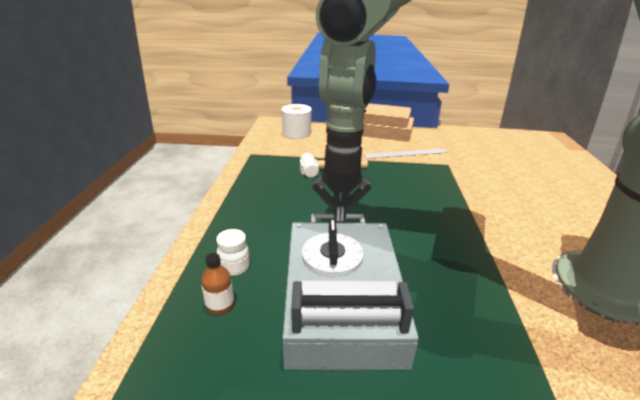

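View pics/s3.png

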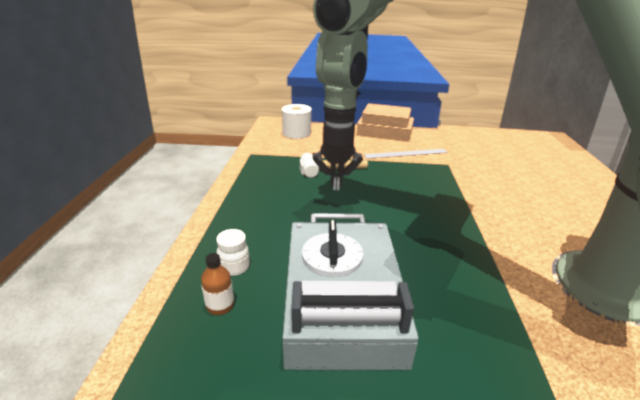

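```bash
python3 - <<'E'
from h import *
for k,(n,r) in enumerate((('s2',(185,235)),('s3',(165,225)))):
    a=cv2.imread(f'pics/{n}.png')[r[0]:r[1],300:380]; cv2.imwrite(f'pics/z{k}.png',cv2.resize(a,None,fx=9,fy=9,interpolation=cv2.INTER_CUBIC))
E
```

```text
(no output)
```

View pics/z0.png

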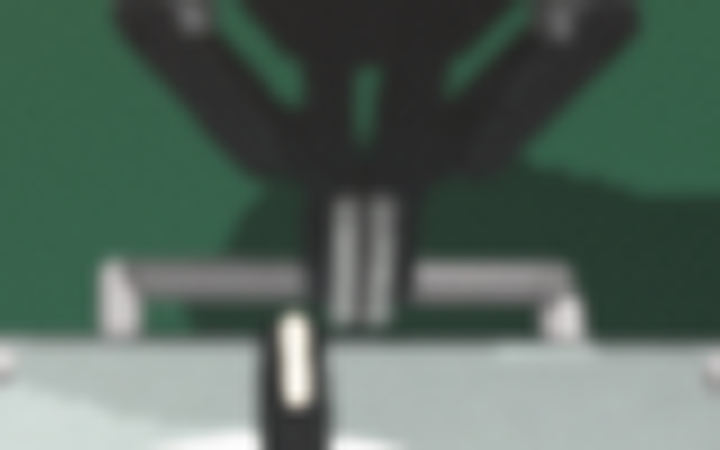

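View pics/z1.png

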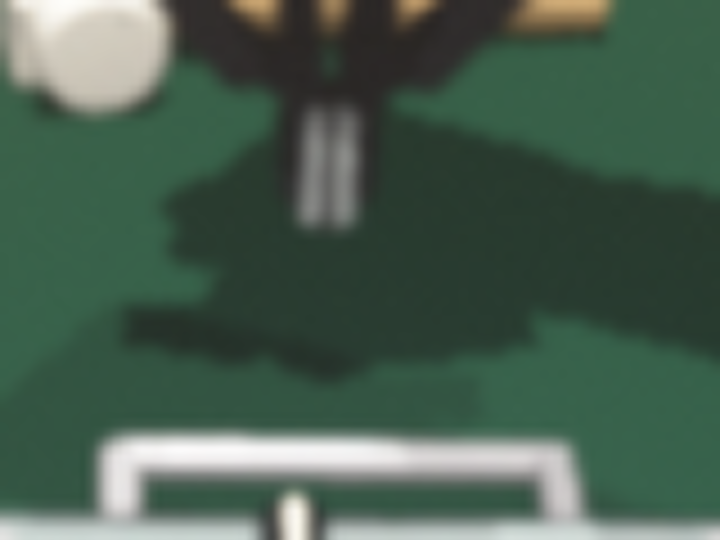

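The drawer did not move. In both side pictures the fingertips show about 5 px (roughly 15 mm) higher than the reported TCP projects, so they seem to have passed over the bar. I'll measure the real tip height by touching the empty bench here.

```bash
python3 - <<'E'
from h import *
s=st(); p=np.array(s['position']).copy()
for z in (.02,.004):
    q=p.copy(); q[2]=z; r=move_l(q,.04,until_force=5); st(r)
    if r: break
f=save('side','s4.png'); print(proj(f,get_state()['position']))
a=f['img'][160:230,290:390,::-1]; cv2.imwrite('pics/z4.png',cv2.resize(a,None,fx=8,fy=8,interpolation=cv2.INTER_CUBIC))
E
```

```text
8.01 [ 0.5892 -0.2387  0.0369] F [0.2113 0.2239 0.245 ] gap -0.008 q6 0.97
False 8.58 [ 0.589  -0.2386  0.0196] F [-0.1788  0.0902  0.0239] gap -0.001 q6 0.97
False 9.13 [ 0.589  -0.2385  0.0037] F [-0.0843 -0.0804  0.1071] gap -0.001 q6 0.97
[334.3825 206.5231]
```

View pics/z4.png

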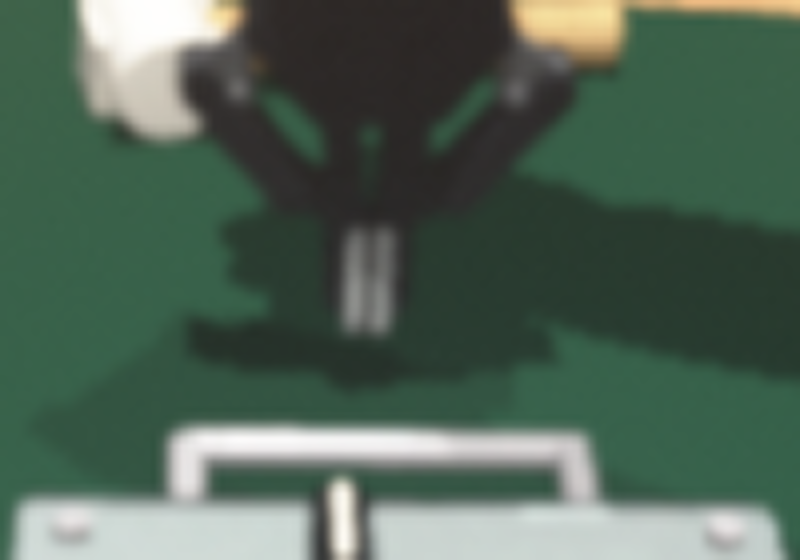

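```bash
python3 - <<'E'
from h import *
p=np.array(get_state()['position']).copy()
for z in (-.01,-.024,-.034):
    q=p.copy(); q[2]=z; r=move_l(q,.03,until_force=4); st(r)
    if r: break
E
```

```text
False 9.8 [ 0.5892 -0.2387 -0.0102] F [ 0.013  -0.1205  0.025 ] gap 0.002 q6 0.97
True 10.22 [ 0.5893 -0.2388 -0.0216] F [-0.5066  0.4079  5.8378] gap 0.0 q6 0.97
```

```bash
python3 - <<'E'
from h import *
f=grab_frame('side'); print(proj(f,[.589,-.2385,.0253]),'obs 335.6 201.3'); print(proj(f,[.5752,-.0995,.0584]),'obs 340.0 221.2');print(proj(f,[.589,-.2385,.0253]) )
print(atz(f,(335.6,201.3),.0253),atz(f,(340,221.2),.0584))
E
```

```text
[334.8232 199.5412] obs 335.6 201.3
[338.7512 218.9083] obs 340.0 221.2
[334.8232 199.5412]
[ 0.5866 -0.2299  0.0253] [ 0.5721 -0.0907  0.0584]
```

```bash
cat >> h.py <<'E'
DZ=-.0216   # reported z minus true tip z
E
python3 - <<'E'
from h import *
p=np.array(get_state()['position']); p[2]=.06; move_l(p,.2)
p=BAR-.025*OUT; p[2]=.06; move_l(p,.2); st('over')
p[2]=.031+DZ; r=move_l(p,.08,until_force=5); s=st(r)
if not r:
    p0=np.array(s['position'])
    print(move_l(p0+.09*OUT,.1,until_force=8)); st('90')
    print(move_l(p0+.135*OUT,.04,until_force=8)); s=st('stop')
    print('travel',(np.array(s['position'])-p0)@OUT)
    f=save('side','s5.png'); print(tip_of('side','drawer_handle')[:1])
E
```

```text
over 11.68 [ 0.5746 -0.0999  0.0597] F [ 1.2089 -0.3461 -0.6336] gap -0.001 q6 1.173
False 12.47 [ 0.5748 -0.0995  0.0096] F [-0.7525 -0.6087  0.1386] gap -0.0 q6 1.173
False
90 13.52 [ 0.5835 -0.1888  0.0094] F [ 0.2246 -0.2159  0.2053] gap 0.0 q6 1.038
True
stop 14.2 [ 0.5856 -0.2116  0.009 ] F [-0.3074  1.4421  0.6862] gap 0.001 q6 1.004
travel 0.11257941404121266
[{'centre': [335.1, 194.5], 'score': 0.66}]
```

View pics/s5.png

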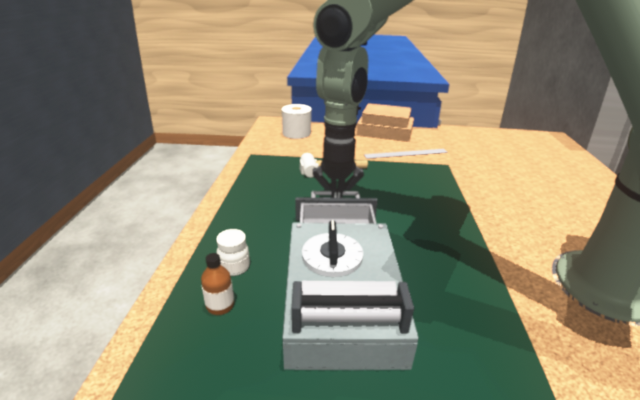

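Drawer out (front rim at row ~203, handle at (335,194)). I'll press once more to confirm the stop, then unhook.

```bash
python3 - <<'E'
from h import *
p=np.array(get_state()['position']); print(move_l(p+.02*OUT,.02,until_force=12)); s=st('stop2')
q=np.array(s['position']); print((q-p)@OUT)
q=q-.008*OUT; move_l(q,.1); q[2]=.15; move_l(q,.25); st()
let_go()
for d in (5.7,185.7):
    print(d,ik([DIAL[0],DIAL[1],.18],down(d)))
b=save('top','t6.png')['img']; save('side','s6.png')
E
```

```text
True
stop2 14.75 [ 0.5846 -0.2113  0.0079] F [ 0.3052 -0.0503 -0.2353] gap 0.004 q6 0.998
-0.0003460503815907943
 15.72 [ 0.5831 -0.2031  0.1489] F [-0.2836  0.223  -0.2252] gap 0.001 q6 1.009
5.7 [-0.0402  0.4075 -0.1499  1.0134 -0.      1.4311]
185.7 [-0.0402  0.4075 -0.1499  1.0134  0.     -1.7105]
```

View pics/t6.png

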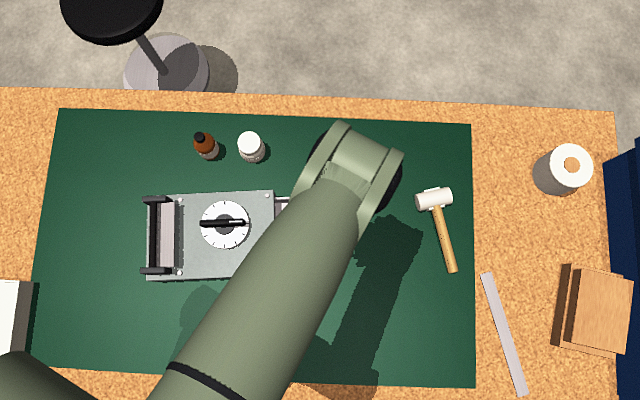

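```bash
python3 - <<'E'
from h import *
p=DIAL.copy(); p[2]=.15; movep(p,down(185.7)); st('above')
p[2]=.098+DZ; r=move_l(p,.1,until_force=5); st(r)
if not r:
    grab(40); s=st('grip'); print(s['wrist_torque'])
    q=list(s['q']); q[5]+=np.radians(15); set_joints(q); s=st('15'); print(s['wrist_torque'])
    save('side','s7.png')
E
```

```text
above 18.92 [0.5811 0.0501 0.15  ] F [-0.2631 -1.397   0.0249] gap 1.002 q6 -1.71
False 19.8 [0.5815 0.0502 0.0769] F [ 0.2543  0.2904 -0.2088] gap 1.001 q6 -1.71
grip 20.45 [0.5841 0.0506 0.0772] F [ 6.6147  1.5437 -2.4   ] gap 0.154 q6 -1.709
[ 0.2167 -1.0074 -0.4597]
15 20.81 [0.5835 0.0506 0.0771] F [-1.7098 -0.1247  1.4121] gap 0.155 q6 -1.45
[0.0381 0.7385 0.0567]
```

View pics/s7.png

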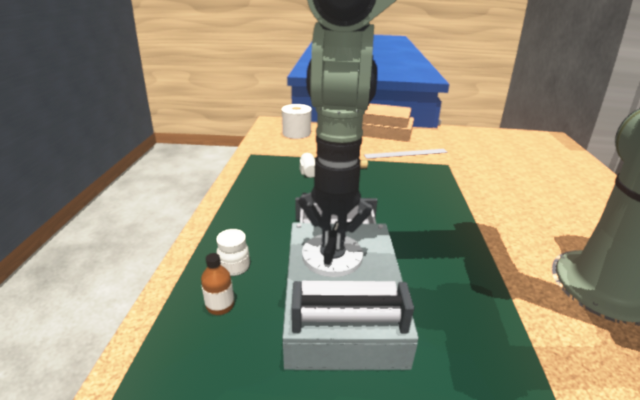

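```bash
python3 - <<'E'
from h import *
q=list(get_state()['q'])
for a in (45,75,105,135,150):
    q[5]=-1.709+np.radians(a); set_joints(q); s=st(a); print(s['wrist_torque'])
save('side','s8.png')
E
```

```text
45 21.43 [0.5822 0.0513 0.0771] F [-5.1522  2.0334  5.1719] gap 0.156 q6 -0.927
[ 0.4467  1.2309 -0.0011]
75 21.99 [0.5814 0.0524 0.0771] F [-7.4098  4.6038  7.2765] gap 0.159 q6 -0.403
[1.0182 1.5672 0.0399]
105 22.56 [0.5813 0.0538 0.0771] F [-7.1364  8.8329  6.9727] gap 0.155 q6 0.12
[1.7186 1.4781 0.0157]
135 23.12 [0.5819 0.055  0.0771] F [-6.5736 13.7471  4.8665] gap 0.154 q6 0.644
[2.2098 1.1354 0.0609]
150 23.48 [0.5825 0.0556 0.0771] F [-3.9503 14.1099  3.9169] gap 0.155 q6 0.906
[ 2.4596  0.8981 -0.1094]
```

View pics/s8.png

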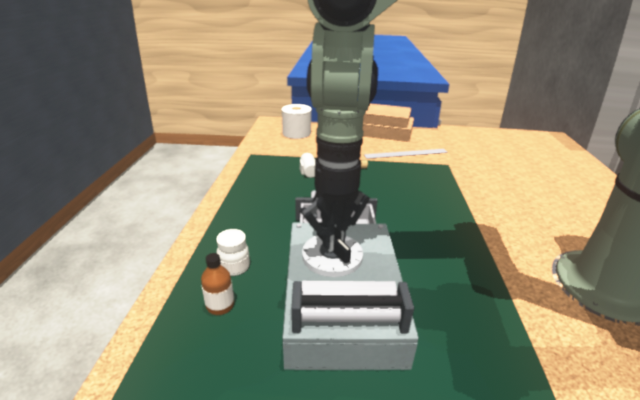

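```bash
python3 - <<'E'
from h import *
let_go(); s=st('open'); p=np.array(s['position']).copy(); p[2]=.2; move_l(p,.2); st()
movep([.35,-.4,.25],down(185.7-150)) ; st()
f=save('top','t9.png'); g=save('side','s9.png')
for cam,h in (('top',f),('side',g)):
    for n in ('dial_pointer','dial_axis','drawer_handle','bottle','jar','mallet'):
        z={'d':.125,'b':0,'j':0,'m':0}[n[0]]; z=.052 if n=='drawer_handle' else z
        for r in tip_of(cam,n)[:1]: print(cam,n,round(r['score'],2),r['centre'],atz(h,r['centre'],z))
im=f['img'][170:290,130:350,::-1]; cv2.imwrite('pics/c9.png',cv2.resize(im,None,fx=3.6,fy=3.6,interpolation=cv2.INTER_CUBIC))
E
```

```text
open 24.23 [0.5835 0.0505 0.0771] F [-0.6914 -0.3016 -0.0799] gap 0.997 q6 0.909
 24.99 [0.5829 0.0505 0.199 ] F [-0.4439  0.3041  0.6597] gap 1.002 q6 0.909
 26.84 [ 0.3506 -0.3994  0.2498] F [ 0.6737  0.1196 -0.2234] gap 0.997 q6 -0.043
top dial_pointer 0.59 [202.9, 231.2] [0.5588 0.0908 0.125 ]
top dial_axis 0.83 [223.0, 222.0] [0.5813 0.0478 0.125 ]
top drawer_handle 0.96 [347.5, 227.5] [ 0.5918 -0.2322  0.052 ]
top bottle 0.6 [209.4, 152.9] [0.7765 0.1261 0.    ]
top jar 0.62 [251.6, 151.7] [0.7843 0.0175 0.    ]
top mallet 0.91 [440.4, 226.0] [ 0.6128 -0.4669  0.    ]
side dial_pointer 0.63 [348.8, 250.6] [0.5539 0.0962 0.125 ]
side dial_axis 0.74 [333.1, 235.1] [0.5827 0.0547 0.125 ]
side drawer_handle 0.8 [332.2, 193.4] [ 0.596  -0.2229  0.052 ]
side bottle 0.96 [218.5, 305.8] [0.7852 0.1293 0.    ]
side jar 0.73 [233.4, 260.7] [ 0.7926 -0.      0.    ]
side mallet 0.85 [326.6, 170.8] [ 0.6234 -0.4525  0.    ]
```

View pics/c9.png

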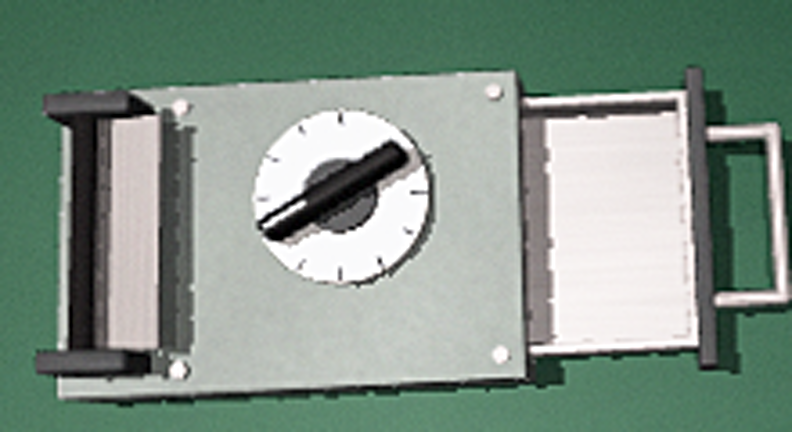

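View pics/s9.png

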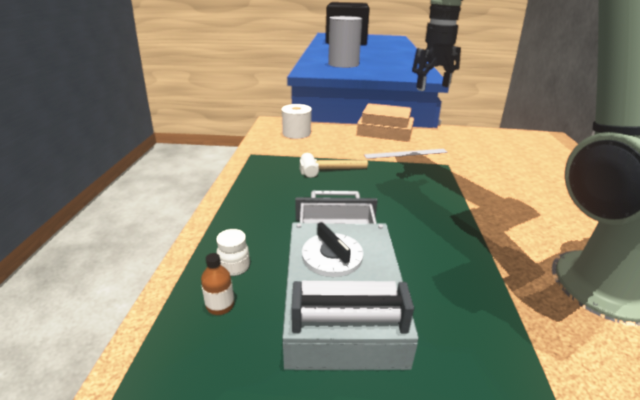

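```bash
python3 - <<'E'
from h import *
f=grab_frame('top')
P=lambda x,y,z: atz(f,(x/3.6+130,y/3.6+170),z)[:2]
a,b=P(267,230,.125),P(405,151,.125); d=a-b
ang=lambda v:np.degrees(np.arctan2(v[1],v[0]))
print('turn',(ang(OUT)-ang(d))%360, 'from seen start',(ang([.0068,-.1032])-ang(d))%360,np.linalg.norm(d))
c=(P(777,126,.057)+P(785,300,.057))/2; print('bar',c,(c-BAR[:2])@OUT[:2],'to edge',(c-np.array([.5714,-.0628]))@OUT[:2])
e=(P(706,368,.066)+P(692,70,.066))/2; print('front-bar',(c-e)@OUT[:2])
A=cv2.imread('pics/top0.png').astype(int);B=cv2.imread('pics/t9.png').astype(int);D=np.abs(A-B).sum(2)
for n,(x0,x1,y0,y1) in dict(bot=(185,225,125,165),jar=(230,272,125,168),mal=(410,462,180,278)).items(): print(n,D[y0:y1,x0:x1].mean(),D[y0:y1,x0:x1].max())
E
```

```text
turn 152.61418895187126 from seen start 150.66774827780654 0.096891567327053
bar [ 0.5876 -0.2307] 0.10702999741274859 to edge 0.1686807574127486
front-bar 0.05394141283723097
bot 8.24 37
jar 6.659468438538206 45
mal 7.365188383045526 39
```

```bash
python3 -c "
from h import *
sign_off(); st()"
```

```text
the job is handed in; nothing more can be done
the job is handed in; nothing more can be done
```

The drawer is pulled out to its stop and the dial is turned clockwise to its fifth click. I handed the job in after about 27 s of robot time.

**First pull missed:** it passed over the handle bar without moving the drawer. Touching the empty bench showed the fingertips were really about 21.6 mm higher than the reported TCP. With that corrected, I hooked the bar and pulled.

**Drawer:** the pull ended on a force stop, and a second push of up to 12 N moved it no further. The pictures show about 107 mm of travel. My estimate from the arm's own motion is about 103 mm, so the two differ by a few millimetres. The drawer seemed to start slightly open, so both fit its 110 mm stop, but the force stop is the firmer evidence.

**Dial:** I pinched the wing, turned it 150° clockwise, then let go and moved clear. The top picture gives 150.7° from where it was first seen, or 152.6° measured against the splitter's axis. Both are well inside half a click, so it should be resting in the fifth click. Side forces on the gripper reached about 14 N while turning.

**Bystanders:** the top picture shows no change around the bottle, the jar or the mallet. The networks' position estimates for them differed by up to about 20 mm between pictures, so I relied on the picture comparison.

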